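# Serve the glazed bun with tongs

### The job

Someone brought buns to the office; get the chocolate-glazed one ready for a colleague's plate. Lift the clear cover off the cake stand by its knob and set it down gently, upright, on the counter beside the stand, then pick up the serving tongs, close them on the glazed bun and lift it at least 10 cm above the plate of the stand. Finish while holding it there: the tongs stay in the gripper, squeezed on the bun, and nothing is put down or let go. It is food, so never touch a bun with the gripper itself; leave the two plain buns where they lie on the stand and do not disturb the other things on the counter.

Things in the scene. Friction and masses are not known exactly. Their poses are not given: they have to be found in the camera images.
- cake_stand: white cake stand, fixed: round plate 200 mm across, 9 mm thick, top 60 mm above the counter, on a pedestal (foot 124 mm). Origin on the counter under its centre, z up, -x side towards the robot. On the plate lie the glazed bun and a plain one at about x = -15 mm, y = +46 and -46 mm (either way round), the other plain bun at x = +52 mm, y = 0; nothing lies in front of the first two.
- stand_top (a point): centre of the top face of the stand's plate, 60 mm above the counter
- cover: clear bell-shaped cover of rigid plastic with a steel knob, 0.24 to 0.39 kg, on the stand's plate over the buns: 172 mm across at its open rim, wall 3 mm, 95 mm high, 127 mm with the knob. Origin at the centre of its rim (lower edge), z up: origin height 0 means that it stands on the counter. The counter is free for it 200 to 215 mm to the left (+y) of the stand.
- cover_knob (a point): centre of the round steel knob of the cover at its widest, where to grip it: 116 mm above the cover's rim, 28 mm across, 22 mm high (from 106 to 127 mm above the rim) on a narrower neck; any yaw
- bun_glazed: round golden bun with a dark chocolate-brown glazed top and light sugar pearls: 48 mm across, 39 mm high, 25 to 49 g, flat underside, steepest at its sides 10 to 19 mm above the underside. Rigid. Origin at the centre of its underside.
- bun_plain_a: round plain golden bun, same size; origin at the centre of its underside; lies beside the glazed one, 92 mm away centre to centre
- bun_plain_b: round plain golden bun, same size; origin at the centre of its underside; lies at the back of the plate
- tongs: steel serving tongs, 0.10 kg, 213 mm long, lying on edge on the counter, arms spread level in a V, sprung open. Origin on the counter under the hinge end, x along the middle line to the tips, y to the left, z up; 26 mm high. Left arm rigid with the bow, right arm hinged. Squeezed at the black sleeves they close: 6 N to start, 10 N with the jaws on a bun; they spring open when let go.
- tongs_left: left (+y) arm of the tongs with the left jaw; same origin and axes as the tongs
- tongs_right: right (-y) arm of the tongs with the right jaw; origin at the hinge, 10 mm to the right of the tongs' origin; turns about z as the tongs close (0.17 rad on a bun)
- tongs_grip (a point): where to grip the tongs: midway between the black sleeves of the two arms, 90 mm ahead of the tongs' origin, 13 mm above their lower edge. Sleeves 66 mm long (57 to 123 mm ahead of the origin), 24 mm high; over their outsides 56 mm with the tongs open, about 41 mm with the jaws on a bun.
- tongs_tips (a point): middle of the open jaws, where a bun belongs: 175 mm ahead of the tongs' origin (85 mm ahead of tongs_grip), 13 mm above their lower edge. Jaws: flat plates 26 mm high, 3 mm thick, 150 to 203 mm ahead of the origin, 77 mm apart inside when open; each mm of squeeze at the sleeves brings them 1.9 mm closer; parallel when on a bun.
- tape_roll: roll of tan tape lying flat, 104 mm across, 25 mm high; bystander
- marker: grey and white marker lying on the counter, 125 mm long, 16 mm thick; bystander
- staples: small cardboard box, 41 x 74 x 27 mm; bystander
- clips: flat small cardboard box, 53 x 75 x 21 mm; bystander

How it is judged:
On the way, in this order (a step that is already met when the one before it is completed fails the run):
1. the cover stands upright on the counter beside the stand, let go (height (world z) of cover between -0.01 and 0.01 m and angle between cover's own z axis and vertical below 0.12 rad and horizontal distance between cover and cake_stand above 0.155 m and contact force between cover and the fingers below 0.1 N), for 0.2 s.
2. the tongs are gripped by both arms and lifted off the counter (height (world z) of tongs_grip above 0.035 m and contact force between the fingers and tongs_left above 1 N and contact force between the fingers and tongs_right above 1 N), for 0.2 s.
3. both jaws of the tongs press on the glazed bun (contact force between bun_glazed and tongs_left above 0.5 N and contact force between bun_glazed and tongs_right above 0.5 N), for 0.2 s.
At the end, for the whole second after the job is handed in: Glazed bun still, both jaws pressing on it (over 0.5 N), underside 85 mm or more above the stand's plate, fingers holding both tong arms (over 1 N), not the bun; cover upright on the counter, free, 155 mm or more from the stand's centre; plain buns on the stand, moved under 20 mm (all of step 1 and all of step 3 and height (world z) of bun_glazed above 0.145 m and linear speed of bun_glazed below 0.05 m/s and contact force between the fingers and tongs_left above 1 N and contact force between the fingers and tongs_right above 1 N and contact force between bun_glazed and the fingers below 0.1 N and distance between bun_glazed and tongs_tips below 0.06 m and distance of each of bun_plain_a, bun_plain_b from where it was at the start of the episode below 0.02 m and height (world z) of each of bun_plain_a, bun_plain_b above 0.05 m); the arm keeps its last pose, push and grip.
It fails at once if the gripper or arm touches a bun (contact force between any of bun_glazed, bun_plain_a, bun_plain_b and the fingers above 0.2 N or contact force between any of bun_glazed, bun_plain_a, bun_plain_b and the arm above 0.2 N).
It fails at once if a plain bun is pushed more than 20 mm (distance of any of bun_plain_a, bun_plain_b from where it was at the start of the episode above 0.02 m).
It fails at once if the cover is dropped (it falls faster than 0.5 m/s, out of the fingers) (linear speed of cover above 0.5 m/s and contact force between cover and the fingers below 0.1 N).
It fails at once if the cover is tipped over (angle between cover's own z axis and vertical above 0.6 rad).
It fails at once if a bystander is moved by more than 25 mm (distance of any of tape_roll, marker, staples, clips from where it was at the start of the episode above 0.025 m).
It also fails if it takes over 64 s, if anything falls off the work surface, if the arm or the gripper's body presses on something with over 40 N, if the wrist force passes 120 N, or if a joint passes its speed limit or range.

### The arm

A 6-joint arm with a two-finger parallel gripper is mounted at the origin on a cart in front of the work surface, level with it; the furniture and walls round the work are solid. World frame = base frame: x ahead of the robot, y to its left, z up, the work surface at z = 0. Lengths are in m, angles in rad, forces in N, time in s.
With the tool pointing down it reaches from about 0.375 to 0.975 m from the base axis. Payload 3.8 kg.
Tool frame: the origin (TCP) lies midway between the tips of the shut fingers; the grasp point (between the pads) lies 19 mm behind it; z points along the fingers, y is the direction in which the jaws open and shut (so a half turn about z gives the same grasp; the last joint's range is limited). The gripper opens to 85 mm and grips with 20 to 120 N. Pads are 22 mm wide; open, the fingers measure 114 mm over their backs; the gripper's body (76 mm by 85 mm) begins 54 mm behind the grasp point. The pads swing forward as they close: fully open they stand 13 mm farther back than shut.
Start: joints at [1.123, 0.264, 1.604, -0, 1.274, -0.037], TCP at [0.27, 0.619, 0.208] pointing down, gripper open.
Joint ranges: [-2.63, 2.63], [-0.94, 2.18], [0.31, 2.57], [-1.31, 4.45], [0, 2.66], [-2.55, 2.55]. Speed limits (rad/s): [2.57, 2.57, 3.14, 3.14, 3.14, 3.14].

### API

Orientations are given as a rotation vector (axis times angle).
In Python, from workcell import bot gives the robot as it stands.
- The arm moves only by the tool drive_tool, never from a script. Its argument "deltas" is a list of rows, each an object with "hand": the opening, from 0 (shut) to 1 (fully open); "offset": the shift along the world's x, y, z in cm, a list of three; "angular": the turn, a rotation vector about the world's x, y, z in degrees, a list of three. A call has 1 to 8 rows; each row is the pose to reach, as a shift and turn from the pose commanded when the call began; what a row does not reach only later rows make up. A row lasts 1/8 s, in which the tool goes at most 62.5 mm and 10.7 degrees, less where a joint would pass 70% of its speed; a pose out of reach is approached as far as the arm can. A call with a gripper value outside its range is refused whole. The fingers move at their own pace and stop on an object; "force" is the grip in N (left out, the last holds). Time passes only in rows, so rows that repeat a pose let the fingers close. It gives the time, the measured TCP pose, the force and the opening at its end, in the units of the state.
- bot.read_state(): the state, without advancing time (a new reading comes with each control period).
- bot.read_camera(name): name is "side" or "top" or "wrist"; returns a dict with "frame" (400x640x3 uint8, blue, green, red), "mtx" (3x3 intrinsics, pixels), "R" (3x3) and "t" (3): a world point X has camera coordinates R X + t. Camera axes: x right, y down, z forward; pixel columns grow to the right and rows downward; lengths in m; the calibration is good to about 2 mm. The wrist camera is an equidistant fisheye: a pixel r from the principal point sees the ray r / f radians off the axis. A picture is of the moment at which its call begins. There is no depth.
- bot.finish_job(): hands the job in, once; it reports no verdict.
The state is a dict: "time": time; "q": joint angles; "joint_vel": joint speeds; "joint_torque": joint torques, N m; "tool_pos": TCP position; "tcp_rot": TCP orientation; "wrist_force": force on the tool from outside, world axes, zero at the start; "torque": the same for the moment, N m; "width": opening from 0.0 (shut) to 1.0 (fully open).
Only numpy, scipy, OpenCV 4.12 (cv2) and the standard library are available. Lean on these libraries where they do the work, as an engineer would, in place of code of your own. Each camera call takes 0.05 s, during which the arm holds its last target. There are 200 camera calls.

## Working session

There is one attempt and no reset: what is moved stays moved. The work goes in short steps, Python scripts to look and compute and a tool call to move; the robot and the scene stay as the last step left them, time stands still between calls to the robot, and variables do not carry over. Pictures are saved under pics/ and viewed, about 8 in all and at most 12, crops included, and the job is handed in when it is done.

Besides the shell and the picture viewer there is one more tool, called after "Emit:" in YAML: its name, and indented under it one key for each argument. drive_tool: Moves the arm, as the interface text tells. Its arguments: {"type":"object","properties":{"deltas":{"type":"array"},"force":{"type":"number"}},"required":["deltas"]}

```bash
mkdir -p pics
cat > h.py <<'E'
import numpy as np, cv2
from workcell import bot
def snap(cam,name):
    c=bot.read_camera(cam); cv2.imwrite(f'pics/{name}.png',c['frame']); np.savez(f'pics/{name}.npz',**{k:c[k] for k in('mtx','R','t')}); return c
def ray(name,u,v,fish=False):
    c=np.load(f'pics/{name}.npz');K,R,t=c['mtx'],c['R'],np.ravel(c['t'])
    x=(u-K[0,2])/K[0,0];y=(v-K[1,2])/K[1,1]
    if fish:
        r=np.hypot(x,y);d=np.array([x/r*np.sin(r),y/r*np.sin(r),np.cos(r)]) if r>1e-9 else np.array([0,0,1.])
    else: d=np.array([x,y,1])
    return -R.T@t,R.T@d
def at(name,u,v,z,fish=False):
    o,d=ray(name,u,v,fish); return o+d*(z-o[2])/d[2]
E
python3 - <<'E'
from h import *
snap('top','top0');snap('side','side0')
s=bot.read_state();print(s)
for n in('top0','side0'):
    o,d=ray(n,320,200);print(o,d)
E
```

```text
{'time': 0.1, 'q': array([ 1.12313611e+00,  2.64704856e-01,  1.60526289e+00, -1.05589497e-05,
        1.27367079e+00, -3.69390958e-02]), 'joint_vel': array([ 0.00023038, -0.00216017, -0.00528098, -0.00074643, -0.00151033,
        0.00021941]), 'joint_torque': array([ 1.94799372e-05, -5.16704786e+01, -3.68590307e+01, -1.03722641e-04,
        6.29188959e-03,  5.71728265e-05]), 'tool_pos': array([0.26922926, 0.61820876, 0.20665459]), 'tcp_rot': array([-0.64053089, -3.07510851,  0.00312311]), 'wrist_force': array([-0.38083102, -0.13186971,  0.22696937]), 'torque': array([ 2.62600341e-02, -4.75549615e-02, -1.18096260e-05]), 'width': 0.9983965697930002}
[0.33011548 0.00983985 1.44493267] [ 0.17073912 -0.01549181 -0.98525262]
[ 0.34726472 -0.97150673  0.96086581] [ 0.1605917   0.74584411 -0.64651722]
```

View pics/top0.png

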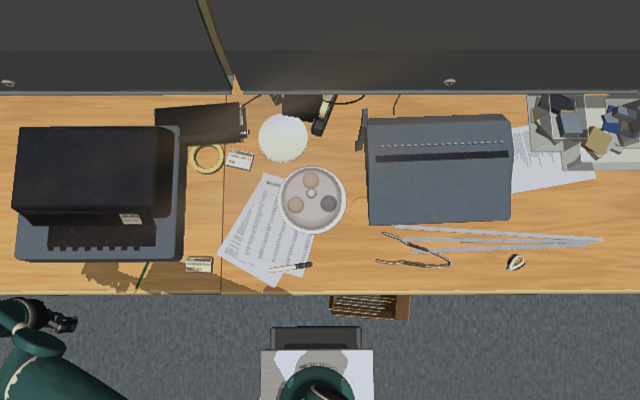

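View pics/side0.png

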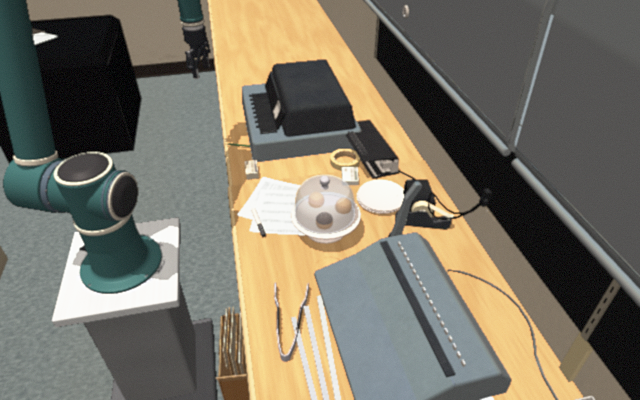

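The top view shows the stand at about (312,200), the glazed bun to its right (-y), and the tongs at about (377–450, 233–267), hinge to the right. The side view agrees. I'll zoom in on both areas.

Run:
```python
from h import *
f=cv2.imread('pics/top0.png')
a=cv2.resize(f[140:290,180:380],None,fx=4,fy=4,interpolation=cv2.INTER_CUBIC)
b=cv2.resize(f[220:280,360:460],None,fx=8,fy=8,interpolation=cv2.INTER_CUBIC)
cv2.imwrite('pics/za.png',a);cv2.imwrite('pics/zb.png',b)
```

```text
(no output)
```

View pics/za.png

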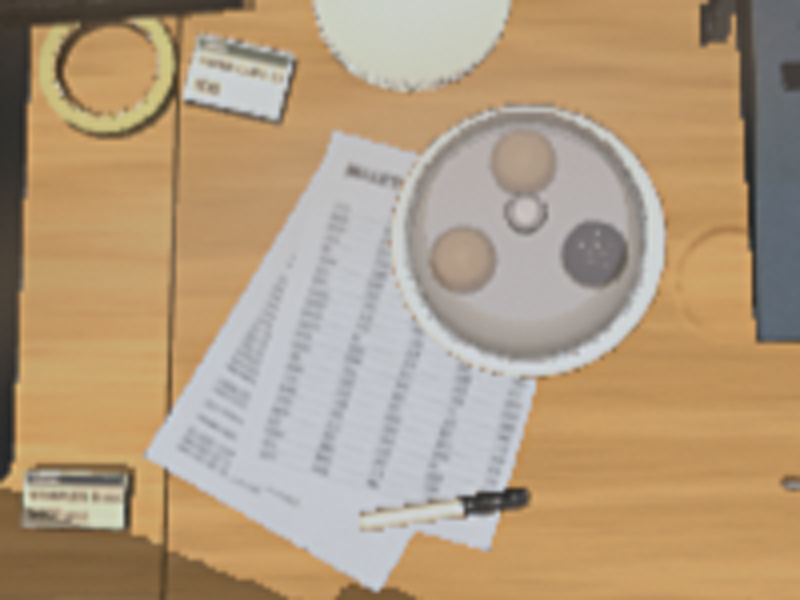

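View pics/zb.png

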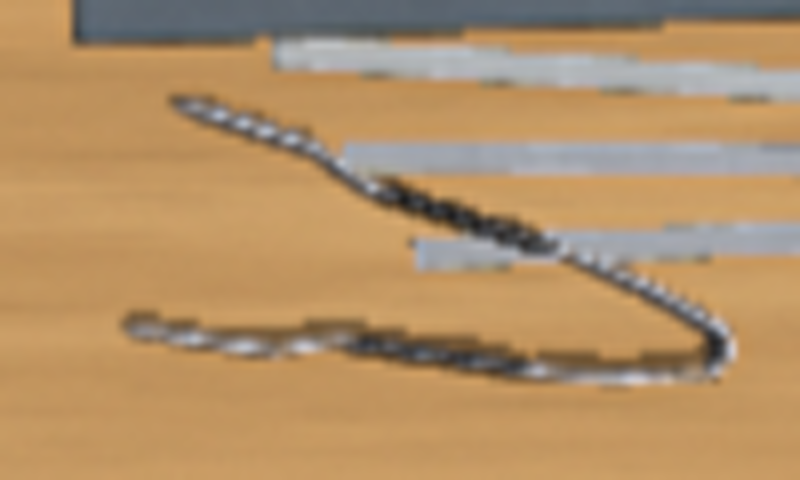

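The zoomed views give, in crop pixels:
- **Stand and cover:** stand rim centre (529,241), knob (525,212).
- **Buns:** glazed (595,254), plain (463,260) and (524,160).
- **Tongs:** jaw tips (175,100) and (128,325), sleeves (375,190)–(550,245) and (345,342)–(525,365), bow end (728,350).

Run:
```python
from h import *
A=lambda x,y,z:at('top0',180+x/4,140+y/4,z)
B=lambda x,y,z:at('top0',360+x/8,220+y/8,z)
st=A(529.5,241,.06);print('stand',st);print('knob',A(525,212,.18))
for n,p in dict(gl=(595,254),pa=(463,260),pb=(524,160)).items(): print(n,A(*p,.09)-st)
print('clips',A(237,78,.021),A(185,115,.02),A(295,55,.02),A(275,122,.02),'marker',A(362,522,.016),A(525,495,.016),'staples',A(75,500,.027),'tape',A(108,75,.025))
P={k:B(*v,.024) for k,v in dict(tl=(175,100),tr=(128,325),h=(728,348),sl0=(375,190),sl1=(550,245),sr0=(345,342),sr1=(525,365)).items()}
for k,v in P.items():print(k,v.round(4))
g=(P['sl0']+P['sl1']+P['sr0']+P['sr1'])/4;print('grip',g)
m=(P['tl']+P['tr'])/2; d=m-P['h'];print('len',np.linalg.norm(d),'ang',np.degrees(np.arctan2(d[1],d[0])), 'hinge-grip',np.linalg.norm(g-P['h']),'tipspread',np.linalg.norm(P['tl']-P['tr']))
d=g-P['h'];print('ang2',np.degrees(np.arctan2(d[1],d[0])))
```

```text
stand [0.56947442 0.0099985  0.06      ]
knob [0.5681232  0.01287449 0.18      ]
gl [-0.01463813 -0.0459948   0.03      ]
pa [-0.01853439  0.04672754  0.03      ]
pb [0.05308343 0.00367454 0.03      ]
clips [0.70109399 0.22881474 0.021     ] [0.67298572 0.26714062 0.02      ] [0.71903181 0.18580956 0.02      ] [0.66738037 0.19983041 0.02      ] marker [0.37152054 0.13180326 0.016     ] [0.39028366 0.01396928 0.016     ] staples [0.38785137 0.33687666 0.027     ] tape [0.70268402 0.32456096 0.025     ]
tl [ 0.4794 -0.1925  0.024 ]
tr [ 0.398  -0.1731  0.024 ]
h [ 0.3887 -0.3898  0.024 ]
sl0 [ 0.4462 -0.2643  0.024 ]
sl1 [ 0.426  -0.3271  0.024 ]
sr0 [ 0.3915 -0.2514  0.024 ]
sr1 [ 0.383  -0.3161  0.024 ]
grip [ 0.41168313 -0.28970372  0.024     ]
len 0.2129146346616406 ang 76.41934199081224 hinge-grip 0.10267270789472693 tipspread 0.0836621512580411
ang2 77.05162322021444
```

Measured offsets of the buns from the stand match the given layout, and so do the tongs' length and jaw spread. The glazed bun is at -y. I'll set out above the knob now.

Emit:
drive_tool:
  deltas:
    - {"hand": 1,"offset": [1,-3,4],"angular": [0,0,-8]}
    - {"hand": 1,"offset": [3,-8,7],"angular": [0,0,-16]}
    - {"hand": 1,"offset": [6,-13,9],"angular": [0,0,-24]}
    - {"hand": 1,"offset": [8,-18,9],"angular": [0,0,-32]}
    - {"hand": 1,"offset": [10,-23,9],"angular": [0,0,-40]}
    - {"hand": 1,"offset": [13,-28,9],"angular": [0,0,-48]}
    - {"hand": 1,"offset": [15,-33,9],"angular": [0,0,-56]}
    - {"hand": 1,"offset": [18,-38,9],"angular": [0,0,-66]}

```text
time: 1.1
tool_pos: [0.4495, 0.2372, 0.2976]
tcp_rot: [-2.218, -2.225, 0.0]
wrist_force: [1.0, 0.8, -0.6]
width: 1.001
```

Emit:
drive_tool:
  deltas:
    - {"hand": 1,"offset": [3,-5,0],"angular": [0,0,0]}
    - {"hand": 1,"offset": [6,-10,0],"angular": [0,0,0]}
    - {"hand": 1,"offset": [9,-16,0],"angular": [0,0,0]}
    - {"hand": 1,"offset": [11,-20,-1],"angular": [0,0,0]}
    - {"hand": 1,"offset": [11.9,-22.7,-2],"angular": [0,0,0]}
    - {"hand": 1,"offset": [11.9,-22.7,-2],"angular": [0,0,0]}

```text
time: 1.85
tool_pos: [0.568, 0.0099, 0.2759]
tcp_rot: [-2.214, -2.225, 0.004]
wrist_force: [-0.5, 0.5, -0.2]
width: 1.001
```

Run:
```python
from h import *
print(bot.read_state())
snap('wrist','w1'); c=snap('top','top1')
```

```text
{'time': 1.85, 'q': array([-2.62227600e-02,  2.87759551e-02,  1.74693171e+00, -2.07709885e-04,
        1.36938953e+00, -3.09209045e-02]), 'joint_vel': array([ 0.04230067, -0.0225253 , -0.00907881,  0.02715258,  0.01384803,
        0.01491828]), 'joint_torque': array([ -1.20536171, -38.9523232 , -37.95675874,  -0.26477242,
        -0.1554471 ,  -0.15133518]), 'tool_pos': array([0.56795619, 0.00993622, 0.27590903]), 'tcp_rot': array([-2.21446976, -2.22499142,  0.00400902]), 'wrist_force': array([-0.50005223,  0.51275868, -0.2492254 ]), 'torque': array([ 0.04961843,  0.02887434, -0.07666503]), 'width': 1.0008859983072096}
```

View pics/w1.png

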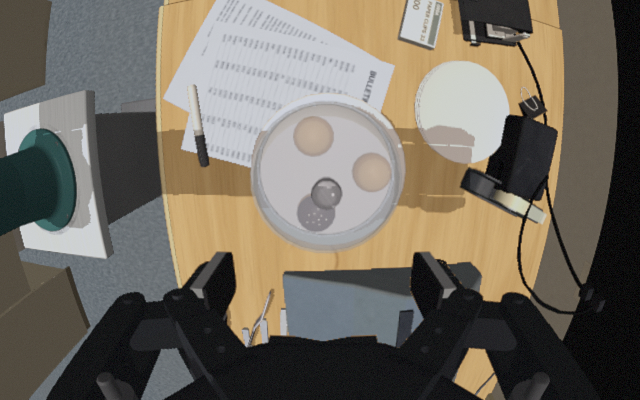

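The wrist view shows the knob at about (326,192), the stand rim spanning columns 251–405 and rows 95–250, and the open fingers clear of everything.

Run:
```python
from h import *
print('knob',at('w1',326,192,.178,True))
print('rim',[at('w1',*p,.06,True).round(4) for p in((251,172),(405,172),(328,95),(328,250))])
c=np.load('pics/w1.npz');print(c['mtx'][0],-c['R'].T@c['t'])
```

```text
knob [0.57028943 0.01597513 0.178     ]
rim [array([0.4758, 0.0131, 0.06  ]), array([0.6722, 0.0146, 0.06  ]), array([0.5729, 0.1087, 0.06  ]), array([ 0.5748, -0.0931,  0.06  ])]
[309.70691629   0.         322.64331185] [0.5678114  0.08016251 0.44171053]
```

Emit:
drive_tool:
  deltas:
    - {"hand": 1,"offset": [0,0.15,-4]}
    - {"hand": 0.8,"offset": [0,0.15,-8]}
    - {"hand": 0.6,"offset": [0,0.15,-11]}
    - {"hand": 0.5,"offset": [0,0.15,-12]}
    - {"hand": 0.5,"offset": [0,0.15,-12.2]}
    - {"hand": 0.5,"offset": [0,0.15,-12.2]}
  force: 40

```text
invalid input
```

Emit:
drive_tool:
  deltas:
    - {"hand": 0.1,"offset": [0,0,0]}
    - {"hand": 0.1,"offset": [0,0,0]}
    - {"hand": 0.1,"offset": [0,0,0]}
    - {"hand": 0.1,"offset": [0,0,0]}
    - {"hand": 0.1,"offset": [0,0,0]}
  force: 40

```text
invalid input
```

Angular evidently has to be in every row.

Emit:
drive_tool:
  deltas:
    - {"hand": 1,"offset": [0,0.15,-4],"angular": [0,0,0]}
    - {"hand": 0.8,"offset": [0,0.15,-8],"angular": [0,0,0]}
    - {"hand": 0.6,"offset": [0,0.15,-11],"angular": [0,0,0]}
    - {"hand": 0.5,"offset": [0,0.15,-12],"angular": [0,0,0]}
    - {"hand": 0.5,"offset": [0,0.15,-12.2],"angular": [0,0,0]}
    - {"hand": 0.5,"offset": [0,0.15,-12.2],"angular": [0,0,0]}
  force: 40

```text
time: 2.7
tool_pos: [0.5697, 0.0137, 0.1576]
tcp_rot: [2.21, 2.23, 0.003]
wrist_force: [0.3, -0.2, 0.2]
width: 0.499
```

Emit:
drive_tool:
  deltas:
    - {"hand": 0.1,"offset": [0,0,0],"angular": [0,0,0]}
    - {"hand": 0.1,"offset": [0,0,0],"angular": [0,0,0]}
    - {"hand": 0.1,"offset": [0,0,0],"angular": [0,0,0]}
    - {"hand": 0.1,"offset": [0,0,0],"angular": [0,0,0]}
    - {"hand": 0.1,"offset": [0,0,0],"angular": [0,0,0]}
  force: 40

```text
time: 3.32
tool_pos: [0.5699, 0.0134, 0.1578]
tcp_rot: [2.211, 2.229, 0.004]
wrist_force: [0.2, 0.0, 5.6]
width: 0.261
```

The grip width reads 22 mm where 28 was expected, and the tool feels a push upwards. The pads are likely sitting above the knob's widest part, so I'll reopen, go 4 mm lower and grip again.

Emit:
drive_tool:
  deltas:
    - {"hand": 0.5,"offset": [0,0,0],"angular": [0,0,0]}
    - {"hand": 0.5,"offset": [0,0,-0.4],"angular": [0,0,0]}
    - {"hand": 0.5,"offset": [0,0,-0.4],"angular": [0,0,0]}
    - {"hand": 0.1,"offset": [0,0,-0.4],"angular": [0,0,0]}
    - {"hand": 0.1,"offset": [0,0,-0.4],"angular": [0,0,0]}
    - {"hand": 0.1,"offset": [0,0,-0.4],"angular": [0,0,0]}
    - {"hand": 0.1,"offset": [0,0,-0.4],"angular": [0,0,0]}
  force: 40

```text
time: 4.2
tool_pos: [0.5684, 0.0133, 0.1517]
tcp_rot: [-2.212, -2.23, 0.0]
wrist_force: [-0.7, 0.9, -1.0]
width: 0.287
```

Emit:
drive_tool:
  deltas:
    - {"hand": 0.1,"offset": [0,0,0.5],"angular": [0,0,0]}
    - {"hand": 0.1,"offset": [0,0,1.5],"angular": [0,0,0]}
    - {"hand": 0.1,"offset": [0,0,3],"angular": [0,0,0]}
    - {"hand": 0.1,"offset": [0,0,3],"angular": [0,0,0]}
  force: 60

```text
time: 4.7
tool_pos: [0.5703, 0.0133, 0.1844]
tcp_rot: [2.21, 2.228, 0.005]
wrist_force: [0.4, 0.1, -3.0]
width: 0.274
```

Emit:
drive_tool:
  deltas:
    - {"hand": 0.1,"offset": [0,0,2],"angular": [0,0,0]}
    - {"hand": 0.1,"offset": [0,0,4],"angular": [0,0,0]}
    - {"hand": 0.1,"offset": [0,1,5.5],"angular": [0,0,0]}
    - {"hand": 0.1,"offset": [-0.2,3,6],"angular": [0,0,0]}
    - {"hand": 0.1,"offset": [-0.4,6,6],"angular": [0,0,0]}
    - {"hand": 0.1,"offset": [-0.6,9,6],"angular": [0,0,0]}
    - {"hand": 0.1,"offset": [-0.8,12,6],"angular": [0,0,0]}
    - {"hand": 0.1,"offset": [-1,15,6],"angular": [0,0,0]}

```text
time: 5.7
tool_pos: [0.5575, 0.1657, 0.2414]
tcp_rot: [-2.211, -2.231, 0.001]
wrist_force: [0.2, -0.0, -2.1]
width: 0.28
```

Emit:
drive_tool:
  deltas:
    - {"hand": 0.1,"offset": [0,2.5,0],"angular": [0,0,0]}
    - {"hand": 0.1,"offset": [0,4.5,0],"angular": [0,0,0]}
    - {"hand": 0.1,"offset": [0,5.6,0],"angular": [0,0,0]}
    - {"hand": 0.1,"offset": [0,5.6,-3],"angular": [0,0,0]}
    - {"hand": 0.1,"offset": [0,5.6,-7],"angular": [0,0,0]}
    - {"hand": 0.1,"offset": [0,5.6,-10],"angular": [0,0,0]}
    - {"hand": 0.1,"offset": [0,5.6,-12],"angular": [0,0,0]}
    - {"hand": 0.1,"offset": [0,5.6,-12],"angular": [0,0,0]}

```text
time: 6.7
tool_pos: [0.5572, 0.2187, 0.12]
tcp_rot: [-2.212, -2.229, 0.006]
wrist_force: [-0.3, 0.3, -1.7]
width: 0.279
```

Emit:
drive_tool:
  deltas:
    - {"hand": 0.1,"offset": [0,0,-1],"angular": [0,0,0]}
    - {"hand": 0.1,"offset": [0,0,-1.8],"angular": [0,0,0]}
    - {"hand": 0.1,"offset": [0,0,-2.3],"angular": [0,0,0]}
    - {"hand": 0.1,"offset": [0,0,-2.6],"angular": [0,0,0]}
    - {"hand": 0.1,"offset": [0,0,-2.7],"angular": [0,0,0]}
    - {"hand": 0.1,"offset": [0,0,-2.7],"angular": [0,0,0]}

```text
time: 7.45
tool_pos: [0.5587, 0.2194, 0.095]
tcp_rot: [2.212, 2.23, 0.0]
wrist_force: [0.3, -0.2, -1.9]
width: 0.275
```

Emit:
drive_tool:
  deltas:
    - {"hand": 0.1,"offset": [0,0,-0.1],"angular": [0,0,0]}
    - {"hand": 0.1,"offset": [0,0,-0.2],"angular": [0,0,0]}
    - {"hand": 0.1,"offset": [0,0,-0.3],"angular": [0,0,0]}
    - {"hand": 0.1,"offset": [0,0,-0.3],"angular": [0,0,0]}

```text
time: 7.95
tool_pos: [0.5586, 0.2193, 0.0919]
tcp_rot: [2.212, 2.23, 0.0]
wrist_force: [-0.5, -0.6, -2.0]
width: 0.279
```

Emit:
drive_tool:
  deltas:
    - {"hand": 0.1,"offset": [0,0,-0.1],"angular": [0,0,0]}
    - {"hand": 0.1,"offset": [0,0,-0.15],"angular": [0,0,0]}
    - {"hand": 0.1,"offset": [0,0,-0.2],"angular": [0,0,0]}
    - {"hand": 0.1,"offset": [0,0,-0.2],"angular": [0,0,0]}

```text
time: 8.45
tool_pos: [0.5587, 0.2194, 0.0918]
tcp_rot: [2.212, 2.23, 0.001]
wrist_force: [-5.1, -1.9, 8.1]
width: 0.275
```

The cover is standing on the counter (the tool is pushed up with 8 N). I'll let go and rise straight up.

Emit:
drive_tool:
  deltas:
    - {"hand": 0.1,"offset": [0,0,0.15],"angular": [0,0,0]}
    - {"hand": 0.35,"offset": [0,0,0.15],"angular": [0,0,0]}
    - {"hand": 0.6,"offset": [0,0,0.15],"angular": [0,0,0]}
    - {"hand": 0.8,"offset": [0,0,0.15],"angular": [0,0,0]}
    - {"hand": 0.8,"offset": [0,0,0.5],"angular": [0,0,0]}
    - {"hand": 0.8,"offset": [0,0,3],"angular": [0,0,0]}
    - {"hand": 0.9,"offset": [0,0,7],"angular": [0,0,0]}
    - {"hand": 1,"offset": [0,0,12],"angular": [0,0,0]}

```text
time: 9.45
tool_pos: [0.5576, 0.219, 0.2099]
tcp_rot: [-2.212, -2.23, 0.004]
wrist_force: [0.4, -0.3, 0.2]
width: 0.999
```

Emit:
drive_tool:
  deltas:
    - {"hand": 1,"offset": [-2.5,-5.5,2],"angular": [0,0,0]}
    - {"hand": 1,"offset": [-5,-11,3],"angular": [0,0,0]}
    - {"hand": 1,"offset": [-7.5,-16.5,3],"angular": [0,0,0]}
    - {"hand": 1,"offset": [-10,-22,3],"angular": [0,0,0]}
    - {"hand": 1,"offset": [-12,-28,3],"angular": [0,0,-3]}
    - {"hand": 1,"offset": [-13.5,-34,2],"angular": [0,0,-7]}
    - {"hand": 1,"offset": [-14.5,-40,1],"angular": [0,0,-10]}
    - {"hand": 1,"offset": [-14.7,-46,0],"angular": [0,0,-13.5]}

```text
time: 10.45
tool_pos: [0.4109, -0.2426, 0.2104]
tcp_rot: [2.46, 1.951, 0.001]
wrist_force: [0.8, 0.1, 1.0]
width: 1.0
```

Emit:
drive_tool:
  deltas:
    - {"hand": 1,"offset": [0,-3,-2],"angular": [0,0,0]}
    - {"hand": 1,"offset": [0,-4.9,-4],"angular": [0,0,0]}
    - {"hand": 1,"offset": [0,-4.9,-5],"angular": [0,0,0]}
    - {"hand": 1,"offset": [0,-4.9,-5],"angular": [0,0,0]}

```text
time: 10.95
tool_pos: [0.411, -0.2887, 0.1591]
tcp_rot: [-2.458, -1.953, 0.0]
wrist_force: [-0.1, -0.3, -0.4]
width: 0.998
```

Run:
```python
from h import *
print(bot.read_state())
snap('wrist','w2');snap('top','top2')
```

```text
{'time': 10.95, 'q': array([-6.62228144e-01, -2.62921131e-02,  2.01949279e+00,  3.82833397e-04,
        1.15057146e+00, -4.34800514e-01]), 'joint_vel': array([ 0.01293411, -0.01975339, -0.01973386, -0.00124247,  0.00340069,
       -0.0010493 ]), 'joint_torque': array([-4.68712086e-01, -3.28769517e+01, -3.48537040e+01, -3.37632175e-02,
       -8.83133034e-02, -4.47283510e-04]), 'tool_pos': array([ 0.41095742, -0.28867739,  0.15913067]), 'tcp_rot': array([-2.45758927e+00, -1.95346803e+00,  2.69784427e-04]), 'wrist_force': array([-0.12758208, -0.26284698, -0.40233741]), 'torque': array([ 0.04095588, -0.0115774 , -0.00015776]), 'width': 0.9982256269199368}
```

View pics/w2.png

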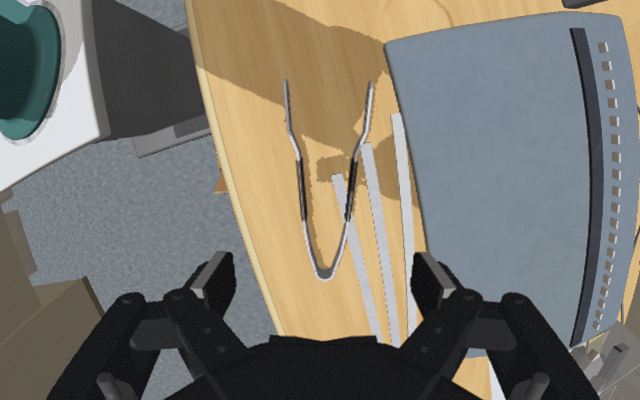

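The wrist view shows the tongs' jaw tips at (286,81) and (373,83), the sleeves at (300,158)–(304,220) and (356,158)–(348,220), and the bow at (324,278).

Run:
```python
from h import *
W=lambda u,v:at('w2',u,v,.025,True)
tl,tr,a,b,c,d,h=[W(*p) for p in((286,81),(373,83),(300,158),(304,220),(356,158),(348,220),(324,276))]
for n,p in zip('tl tr a b c d h'.split(),(tl,tr,a,b,c,d,h)):print(n,p.round(4))
print('grip',(a+b+c+d)/4)
m=(tl+tr)/2;ax=m-h;print(np.linalg.norm(ax),np.degrees(np.arctan2(ax[1],ax[0])));s=tr-tl;print(np.linalg.norm(s),np.degrees(np.arctan2(s[1],s[0])))
u=ax/np.linalg.norm(ax);print('h+90',h+.09*u,'m-113',m-.113*u)
```

```text
tl [ 0.4002 -0.1765  0.025 ]
tr [ 0.481  -0.1966  0.025 ]
a [ 0.3959 -0.2529  0.025 ]
b [ 0.3845 -0.3156  0.025 ]
c [ 0.4492 -0.2651  0.025 ]
d [ 0.4284 -0.3257  0.025 ]
h [ 0.3899 -0.3838  0.025 ]
grip [ 0.4144972  -0.28981478  0.025     ]
0.20362823349909842 75.57376761772231
0.08327101231211624 -14.012348725036826
h+90 [ 0.41233549 -0.29659418  0.025     ] m-113 [ 0.412492   -0.29598575  0.025     ]
```

Emit:
drive_tool:
  deltas:
    - {"hand": 1,"offset": [0.1,-0.1,-4],"angular": [0,0,-0.5]}
    - {"hand": 1,"offset": [0.1,-0.1,-8],"angular": [0,0,-0.5]}
    - {"hand": 1,"offset": [0.1,-0.1,-12],"angular": [0,0,-0.5]}
    - {"hand": 1,"offset": [0.1,-0.1,-14],"angular": [0,0,-0.5]}
    - {"hand": 1,"offset": [0.1,-0.1,-15.3],"angular": [0,0,-0.5]}
    - {"hand": 1,"offset": [0.1,-0.1,-15.9],"angular": [0,0,-0.5]}
    - {"hand": 0.85,"offset": [0.1,-0.1,-15.9],"angular": [0,0,-0.5]}
    - {"hand": 0.75,"offset": [0.1,-0.1,-15.9],"angular": [0,0,-0.5]}
  force: 20

```text
time: 12.05
tool_pos: [0.4134, -0.2913, 0.0019]
tcp_rot: [2.466, 1.943, 0.001]
wrist_force: [-0.5, -0.9, 0.1]
width: 0.751
```

Emit:
drive_tool:
  deltas:
    - {"hand": 0.68,"offset": [0,0,0],"angular": [0,0,0]}
    - {"hand": 0.64,"offset": [0,0,0],"angular": [0,0,0]}
    - {"hand": 0.61,"offset": [0,0,0],"angular": [0,0,0]}
    - {"hand": 0.61,"offset": [0,0,0],"angular": [0,0,0]}
    - {"hand": 0.61,"offset": [0,0,0],"angular": [0,0,0]}

```text
time: 12.68
tool_pos: [0.4125, -0.2907, 0.0008]
tcp_rot: [-2.468, -1.944, 0.0]
wrist_force: [0.1, 0.2, -0.3]
width: 0.609
```

Run:
```python
from h import *
snap('wrist','w3')
```

```text
(no output)
```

View pics/w3.png

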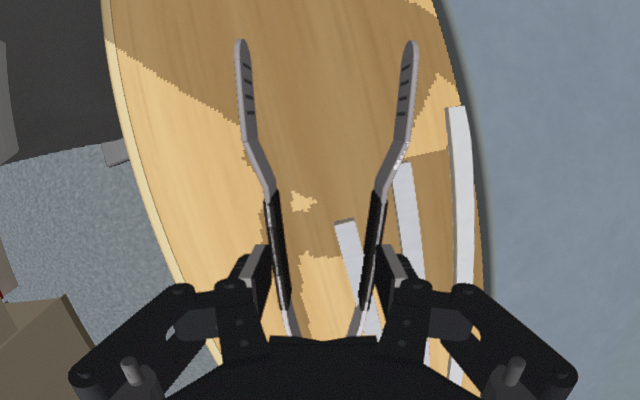

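The pads are just short of the black sleeves. I'll squeeze about 4 mm more and lift.

Emit:
drive_tool:
  deltas:
    - {"hand": 0.57,"offset": [0,0,0],"angular": [0,0,0]}
    - {"hand": 0.56,"offset": [0,0,0],"angular": [0,0,0]}
    - {"hand": 0.56,"offset": [0,0,0],"angular": [0,0,0]}
    - {"hand": 0.56,"offset": [0,0,1],"angular": [0,0,0]}
    - {"hand": 0.56,"offset": [0,0,2.5],"angular": [0,0,0]}
    - {"hand": 0.56,"offset": [0,0,5],"angular": [0,0,0]}
    - {"hand": 0.56,"offset": [0,0,5],"angular": [0,0,0]}
    - {"hand": 0.56,"offset": [0,0,5],"angular": [0,0,0]}
  force: 25

```text
time: 13.72
tool_pos: [0.4126, -0.2907, 0.0512]
tcp_rot: [2.467, 1.944, 0.0]
wrist_force: [-0.3, 0.1, 0.1]
width: 0.561
```

Run:
```python
from h import *
print(bot.read_state()['wrist_force']);snap('wrist','w4')
```

```text
[-0.25849553  0.10830755  0.12294984]
```

View pics/w4.png

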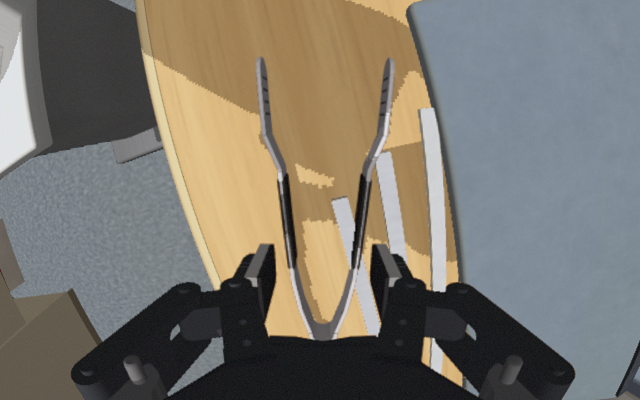

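The picture shows the tongs still on the counter in the same place, so the pads had not reached the sleeves (the opening reading is not linear in mm). I'll go down again and close further.

Emit:
drive_tool:
  deltas:
    - {"hand": 0.64,"offset": [0,0,-2],"angular": [0,0,0]}
    - {"hand": 0.64,"offset": [0,0,-4],"angular": [0,0,0]}
    - {"hand": 0.64,"offset": [0,0,-5.0],"angular": [0,0,0]}
    - {"hand": 0.58,"offset": [0,0,-5.1],"angular": [0,0,0]}
    - {"hand": 0.54,"offset": [0,0,-5.1],"angular": [0,0,0]}
    - {"hand": 0.51,"offset": [0,0,-5.1],"angular": [0,0,0]}
    - {"hand": 0.51,"offset": [0,0,-5.1],"angular": [0,0,0]}
    - {"hand": 0.51,"offset": [0,0,-5.1],"angular": [0,0,0]}
  force: 25

```text
time: 14.78
tool_pos: [0.4126, -0.2907, 0.0001]
tcp_rot: [2.467, 1.944, 0.0]
wrist_force: [0.4, -1.1, -0.3]
width: 0.51
```

Emit:
drive_tool:
  deltas:
    - {"hand": 0.51,"offset": [0,0,1],"angular": [0,0,0]}
    - {"hand": 0.51,"offset": [0,0,2.5],"angular": [0,0,0]}
    - {"hand": 0.51,"offset": [0,0,4],"angular": [0,0,0]}
    - {"hand": 0.51,"offset": [0,0,4],"angular": [0,0,0]}
    - {"hand": 0.51,"offset": [0,0,4],"angular": [0,0,0]}

```text
time: 15.4
tool_pos: [0.4126, -0.2907, 0.0401]
tcp_rot: [2.467, 1.944, 0.0]
wrist_force: [-0.3, -0.1, -0.3]
width: 0.512
```

Run:
```python
from h import *
print(bot.read_state()['wrist_force'],bot.read_state()['torque']);snap('wrist','w5')
```

```text
[-0.29007393 -0.12699812 -0.27883548] [-0.0114938  -0.01354891  0.04648181]
```

View pics/w5.png

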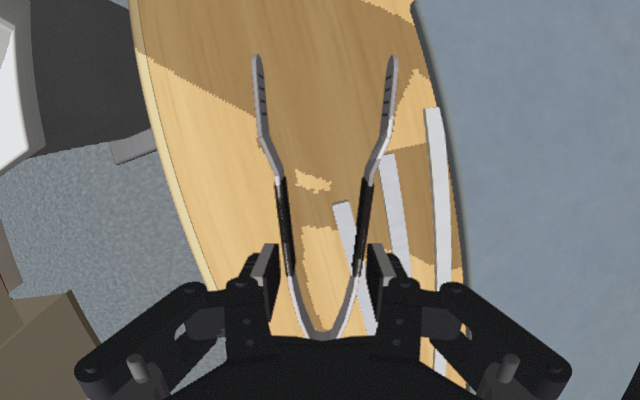

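Run:
```python
from h import *
for n,zt,L,R in(('w3',.001,(271,246),(379,246)),('w4',.0512,(275,245),(372,245)),('w5',.0401,(279,245),(369,245))):
  for dz in(.006,.03):
    a,b=at(n,*L,zt+dz,True),at(n,*R,zt+dz,True);m=(a+b)/2
    print(n,dz,'width',np.linalg.norm(a-b).round(4),'mid',m.round(4))
a=at('w3',269,195,.025,True);b=at('w3',381,195,.025,True);print('sleeve front',a,b,np.linalg.norm(a-b))
a=at('w3',283,310,.025,True);b=at('w3',366,310,.025,True);print('sleeve back',a,b,np.linalg.norm(a-b))
```

```text
w3 0.006 width 0.0612 mid [ 0.4134 -0.291   0.007 ]
w3 0.03 width 0.052 mid [ 0.4156 -0.2807  0.031 ]
w4 0.006 width 0.0549 mid [ 0.4128 -0.2902  0.0572]
w4 0.03 width 0.0466 mid [ 0.4151 -0.28    0.0812]
w5 0.006 width 0.0509 mid [ 0.413  -0.2903  0.0461]
w5 0.03 width 0.0432 mid [ 0.4153 -0.2801  0.0701]
sleeve front [ 0.39516625 -0.25129291  0.025     ] [ 0.4471148  -0.26373851  0.025     ] 0.05341858207532837
sleeve back [ 0.38336968 -0.31588279  0.025     ] [ 0.42812862 -0.32670017  0.025     ] 0.046047570731682294
```

Emit:
drive_tool:
  deltas:
    - {"hand": 0.56,"offset": [0,0,-2],"angular": [0,0,0]}
    - {"hand": 0.56,"offset": [0,0,-3.5],"angular": [0,0,0]}
    - {"hand": 0.56,"offset": [0,0,-4.0],"angular": [0,0,0]}
    - {"hand": 0.52,"offset": [0,0,-4.0],"angular": [0,0,0]}
    - {"hand": 0.49,"offset": [0,0,-4.0],"angular": [0,0,0]}
    - {"hand": 0.46,"offset": [0,0,-4.0],"angular": [0,0,0]}
    - {"hand": 0.46,"offset": [0,0,-4.0],"angular": [0,0,0]}
    - {"hand": 0.46,"offset": [0,0,-4.0],"angular": [0,0,0]}
  force: 25

```text
time: 16.45
tool_pos: [0.4129, -0.2909, 0.0002]
tcp_rot: [2.467, 1.944, 0.0]
wrist_force: [-0.5, 0.2, 5.1]
width: 0.461
```

Emit:
drive_tool:
  deltas:
    - {"hand": 0.46,"offset": [0,0,1],"angular": [0,0,0]}
    - {"hand": 0.46,"offset": [0,0,2.5],"angular": [0,0,0]}
    - {"hand": 0.46,"offset": [0,0,4],"angular": [0,0,0]}
    - {"hand": 0.46,"offset": [0,0,4],"angular": [0,0,0]}
    - {"hand": 0.46,"offset": [0,0,4],"angular": [0,0,0]}

```text
time: 17.08
tool_pos: [0.4126, -0.2907, 0.0401]
tcp_rot: [2.467, 1.944, 0.0]
wrist_force: [0.2, 0.7, 0.4]
width: 0.459
```

Run:
```python
from h import *
print(bot.read_state()['wrist_force'],bot.read_state()['torque']);c=snap('wrist','w6')['frame']
a=cv2.imread('pics/w5.png')
# registration of the tongs patch between w5 and w6: counter background vs tongs
d=cv2.absdiff(a,c)[30:200,230:420].max(2);print((d>40).sum())
```

```text
[0.18524695 0.68499027 0.41076028] [ 0.01737904 -0.02071302 -0.02835444]
59
```

Emit:
drive_tool:
  deltas:
    - {"hand": 0.54,"offset": [0,0,-2],"angular": [0,0,0]}
    - {"hand": 0.54,"offset": [0,0,-3.5],"angular": [0,0,0]}
    - {"hand": 0.54,"offset": [0,0,-3.9],"angular": [0,0,0]}
    - {"hand": 0.48,"offset": [0,0,-3.9],"angular": [0,0,0]}
    - {"hand": 0.45,"offset": [0,0,-3.9],"angular": [0,0,0]}
    - {"hand": 0.43,"offset": [0,0,-3.85],"angular": [0,0,0]}
    - {"hand": 0.41,"offset": [0,0,-3.8],"angular": [0,0,0]}
    - {"hand": 0.41,"offset": [0,0,-3.8],"angular": [0,0,0]}
  force: 25

```text
time: 18.12
tool_pos: [0.4126, -0.2907, 0.002]
tcp_rot: [2.468, 1.944, 0.0]
wrist_force: [0.3, -0.1, -0.9]
width: 0.406
```

Emit:
drive_tool:
  deltas:
    - {"hand": 0.41,"offset": [0,0,1],"angular": [0,0,0]}
    - {"hand": 0.41,"offset": [0,0,2.5],"angular": [0,0,0]}
    - {"hand": 0.41,"offset": [0,0,3.8],"angular": [0,0,0]}
    - {"hand": 0.41,"offset": [0,0,3.8],"angular": [0,0,0]}
    - {"hand": 0.41,"offset": [0,0,3.8],"angular": [0,0,0]}

```text
time: 18.75
tool_pos: [0.4126, -0.2907, 0.0401]
tcp_rot: [2.467, 1.944, 0.0]
wrist_force: [0.0, 0.1, -0.1]
width: 0.414
```

Run:
```python
from h import *
print(bot.read_state()['wrist_force'],bot.read_state()['torque']);c=snap('wrist','w7')['frame']
a=cv2.imread('pics/w5.png')
d=cv2.absdiff(a,c)[30:200,230:420].max(2);print((d>40).sum())
cv2.imwrite('pics/w7s.png',np.hstack([a[20:340,200:450],c[20:340,200:450]]))
```

```text
[ 0.00854711  0.12416833 -0.10822039] [ 0.00368828 -0.00579466  0.05298286]
185
```

View pics/w7s.png

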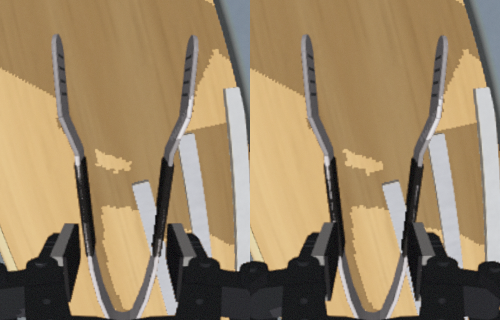

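The tongs still lie on the counter, open and unmoved, so the pads never squeezed them. I'll go down and close in stages, tracking the jaw tips in the wrist image numerically.

Emit:
drive_tool:
  deltas:
    - {"hand": 0.61,"offset": [0,0,-2],"angular": [0,0,0]}
    - {"hand": 0.61,"offset": [0,0,-3.5],"angular": [0,0,0]}
    - {"hand": 0.61,"offset": [0,0,-3.9],"angular": [0,0,0]}
    - {"hand": 0.5,"offset": [0,0,-3.9],"angular": [0,0,0]}
    - {"hand": 0.45,"offset": [0,0,-3.9],"angular": [0,0,0]}
    - {"hand": 0.41,"offset": [0,0,-3.9],"angular": [0,0,0]}
    - {"hand": 0.41,"offset": [0,0,-3.9],"angular": [0,0,0]}
    - {"hand": 0.41,"offset": [0,0,-3.9],"angular": [0,0,0]}
  force: 25

```text
time: 19.8
tool_pos: [0.4126, -0.2907, 0.0011]
tcp_rot: [2.468, 1.944, 0.0]
wrist_force: [0.0, 0.6, -0.3]
width: 0.408
```

```bash
cat >> h.py <<'E'
def tips(name):
    a=cv2.imread('pics/w3.png');c=cv2.imread(f'pics/{name}.png');o=[]
    for x,y in((228,35),(398,35)):
        t=a[y:y+70,x:x+30]; r=cv2.matchTemplate(c[y-20:y+110,x-30 if x<300 else x-60:(x+90 if x<300 else x+60)],t,cv2.TM_CCOEFF_NORMED)
        _,s,_,p=cv2.minMaxLoc(r);o.append(((p[0]-(30 if x<300 else 60)),p[1]-20,round(s,2)))
    return o
E
python3 - <<'E'
from h import *
s=bot.read_state();print(s['tool_pos'],s['width'],s['wrist_force']);snap('wrist','w8');print(tips('w8'))
c=cv2.imread('pics/w8.png');a=cv2.imread('pics/w3.png');cv2.imwrite('pics/w8s.png',cv2.resize(np.hstack([a[180:340,220:430],c[180:340,220:430]]),None,fx=1.9,fy=1.9,interpolation=cv2.INTER_CUBIC))
E
```

```text
[ 0.41263195 -0.29073378  0.00107755] 0.4084219992271924 [ 0.03306422  0.64910306 -0.2975744 ]
[(-3, 1, 0.99), (-3, 0, 0.96)]
```

Emit:
drive_tool:
  deltas:
    - {"hand": 0.38,"offset": [0,0,0],"angular": [0,0,0]}
    - {"hand": 0.36,"offset": [0,0,0],"angular": [0,0,0]}
    - {"hand": 0.36,"offset": [0,0,0],"angular": [0,0,0]}

```text
time: 20.23
tool_pos: [0.4128, -0.2908, 0.0011]
tcp_rot: [2.467, 1.944, 0.0]
wrist_force: [1.5, 0.1, -0.0]
width: 0.356
```

Run:
```python
from h import *
s=bot.read_state();print(s['tool_pos'],s['width'],s['wrist_force']);snap('wrist','w9');print(tips('w9'))
```

```text
[ 0.41283914 -0.290815    0.00105411] 0.35630385552391386 [ 1.49403163  0.11232499 -0.00511065]
[(-4, 1, 0.98), (-4, 1, 0.98)]
```

View pics/w8s.png

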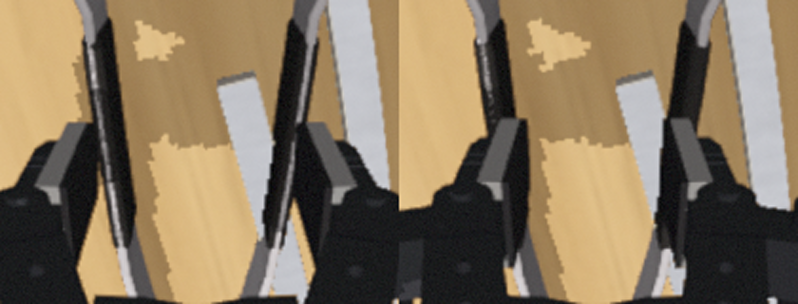

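In the right half of that picture the pads lie over the sleeves, not beside them. Back-projecting the pad corners puts the fingertips about 25 mm higher than the stated TCP, and with that height the pad widths fit the opening readings (52, 47 and 43 mm). That also explains the high grip on the knob and the 5 N push. So I'll open and go about 18 mm lower, watching the force.

Emit:
drive_tool:
  deltas:
    - {"hand": 0.6,"offset": [0,0,0.3],"angular": [0,0,0]}
    - {"hand": 0.8,"offset": [-0.1,0,0.3],"angular": [0,0,0]}
    - {"hand": 0.9,"offset": [-0.1,0,0],"angular": [0,0,0]}
    - {"hand": 0.9,"offset": [-0.1,0,-0.5],"angular": [0,0,0]}
    - {"hand": 0.9,"offset": [-0.1,0,-1],"angular": [0,0,0]}
    - {"hand": 0.9,"offset": [-0.1,0,-1.3],"angular": [0,0,0]}
    - {"hand": 0.9,"offset": [-0.1,0,-1.3],"angular": [0,0,0]}

```text
time: 21.15
tool_pos: [0.4112, -0.2904, -0.0126]
tcp_rot: [-2.467, -1.944, 0.0]
wrist_force: [-0.4, -0.3, -0.7]
width: 0.898
```

Emit:
drive_tool:
  deltas:
    - {"hand": 0.8,"offset": [0,0,-0.2],"angular": [0,0,0]}
    - {"hand": 0.72,"offset": [0,0,-0.4],"angular": [0,0,0]}
    - {"hand": 0.66,"offset": [0,0,-0.4],"angular": [0,0,0]}
    - {"hand": 0.63,"offset": [0,0,-0.4],"angular": [0,0,0]}
    - {"hand": 0.61,"offset": [0,0,-0.4],"angular": [0,0,0]}
    - {"hand": 0.61,"offset": [0,0,-0.4],"angular": [0,0,0]}

```text
time: 21.9
tool_pos: [0.4121, -0.2909, -0.0153]
tcp_rot: [2.467, 1.944, 0.001]
wrist_force: [-0.7, 0.9, 5.7]
width: 0.614
```

Run:
```python
from h import *
s=bot.read_state();print(s['tool_pos'],s['width'],s['wrist_force']);snap('wrist','w10');print(tips('w10'))
```

```text
[ 0.41205535 -0.29094262 -0.01531032] 0.614347095263452 [-0.74532686  0.94086383  5.6721901 ]
[(-3, -8, 0.9), (-4, -7, 0.9)]
```

It reached -13 mm without touching anything, which confirms the offset. There is contact now, so I'll squeeze slightly more and lift.

Emit:
drive_tool:
  deltas:
    - {"hand": 0.6,"offset": [0,0,0.1],"angular": [0,0,0]}
    - {"hand": 0.59,"offset": [0,0,0.1],"angular": [0,0,0]}
    - {"hand": 0.59,"offset": [0,0,0.1],"angular": [0,0,0]}
    - {"hand": 0.59,"offset": [0,0,1],"angular": [0,0,0]}
    - {"hand": 0.59,"offset": [0,0,3],"angular": [0,0,0]}
    - {"hand": 0.59,"offset": [0,0,5],"angular": [0,0,0]}
    - {"hand": 0.59,"offset": [0,0,5],"angular": [0,0,0]}
    - {"hand": 0.59,"offset": [0,0,5],"angular": [0,0,0]}
  force: 25

```text
time: 22.95
tool_pos: [0.4112, -0.2904, 0.0334]
tcp_rot: [-2.467, -1.944, 0.0]
wrist_force: [-0.4, -0.1, -0.4]
width: 0.591
```

Run:
```python
from h import *
s=bot.read_state();print(s['tool_pos'],s['width'],s['wrist_force']);snap('wrist','w11');print(tips('w11'));snap('top','top3');snap('side','side3')
```

```text
[ 0.41121803 -0.29037944  0.03339385] 0.5912849169767929 [-0.36457119 -0.10126086 -0.39256001]
[(-30, 3, 0.38), (27, -20, 0.55)]
```

```bash
cat >> h.py <<'E'
def match(ref,name,boxes,up=True):
    a=cv2.imread(f'pics/{ref}.png');c=cv2.imread(f'pics/{name}.png')
    for x,y,w,h in boxes:
        best=max(((lambda r:(round(r[1],2),r[3],k))(cv2.minMaxLoc(cv2.matchTemplate(c[:220,150:500],cv2.resize(a[y:y+h,x:x+w],None,fx=k,fy=k),cv2.TM_CCOEFF_NORMED))) for k in(.75,.8,.9,1.,1.1)),key=lambda b:b[0])
        print(ref,(x,y),'->',best[0],(best[1][0]+150,best[1][1]),'scale',best[2])
E
python3 - <<'E'
from h import *
match('w10','w11',[(225,25,32,75),(394,25,32,75)]);match('w5','w11',[(247,50,25,60),(380,50,25,60)])
E
```

```text
w10 (225, 25) -> 0.68 (443, 131) scale 0.75
w10 (394, 25) -> 0.62 (428, 1) scale 0.9
w5 (247, 50) -> 0.62 (443, 124) scale 0.9
w5 (380, 50) -> 0.49 (367, 175) scale 0.75
```

```bash
cat >> h.py <<'E'
def asc(name,x0,x1,y0,y1,sx=3,sy=6,st=60):
    c=cv2.imread(f'pics/{name}.png');s=cv2.cvtColor(c,cv2.COLOR_BGR2HSV)[...,1]
    for y in range(y0,y1,sy): print(f'{y:3d} '+''.join('#' if s[y,x]<st else '.' for x in range(x0,x1,sx)))
E
python3 - <<'E'
from h import *
asc('w11',190,460,0,300)
E
```

```text
0 ............................................................................##############
  6 ...........................................................................###############
 12 ......##....................................................................##############
 18 ....#######.................................................................##############
 24 ...#########.................................................................#############
 30 ..##########.................................................................#############
 36 ..###########...............................................................##############
 42 ..###########...............................................................##############
 48 ..############..............................................................##############
 54 ..############.............................................................###############
 60 ...###########.............................................................###############
 66 ...############......................................
[... 2947 characters left out ...]
#############.######........######.
258 #.................###############....................######################........######.
264 ##..............########.########.....................#####################........######.
270 ###............############.####.#....................#.#######.#.#########.........#####.
276 ###............#########.###.####......................#.###..#.###########.........#####.
282 ####......#######.######.###..#####...................#..####.###.#############....######.
288 #####.....#################...######..................#######.#..###############....######
294 ########################.##....######................#########..########################.#
```

Run:
```python
from h import *
a=cv2.imread('pics/w11.png');b=cv2.imread('pics/side3.png')[250:380,240:360];w=cv2.imread('pics/w10.png')
b=cv2.resize(b,(400,433)[::1],interpolation=cv2.INTER_CUBIC)
t=np.zeros((600,800,3),np.uint8)
t[:300,:400]=a[0:300,140:540];t[300:,:400]=w[0:300,140:540];t[:433,400:]=b
k=cv2.resize(cv2.imread('pics/top3.png')[160:260,200:340],(234,167));t[433:,400:634]=k
cv2.imwrite('pics/m.png',t)
```

```text
(no output)
```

View pics/m.png

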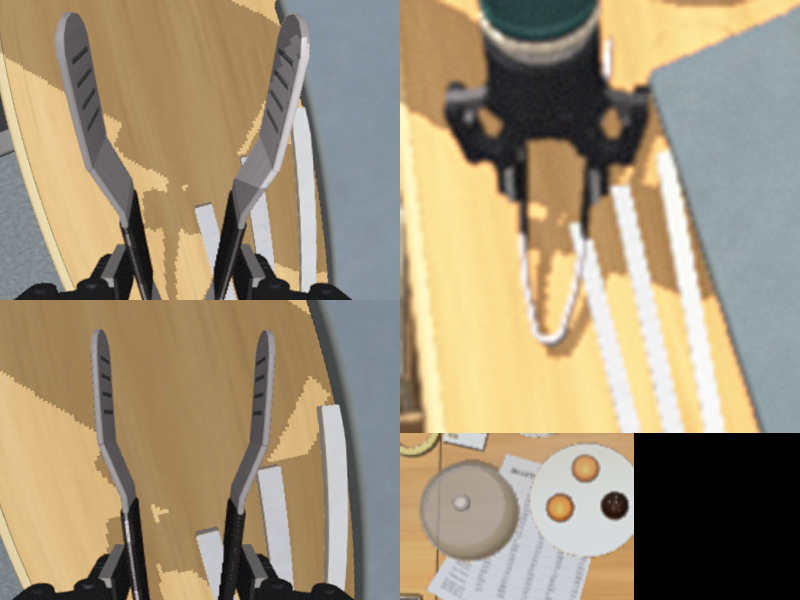

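The montage shows the tongs held in the gripper and off the counter, with the bow end drooping and the tips pitched up. The cover stands on the counter and the buns are in place. I'll measure the pitch.

Run:
```python
from h import *
from scipy.optimize import least_squares
c=np.load('pics/w11.npz');o=-c['R'].T@c['t'];print('cam',o)
print('side bow:')
for z in(.0,.01,.02,.03,.04,.05,.06): print(z,at('side3',284.4,352,z)[:2].round(4))
# fit pose: grip pos, pitch, yaw; half-spreads of top edge of jaw tip/jaw root
obs={(.203,1):(197,35),(.203,-1):(450,40),(.150,1):(226,165),(.150,-1):(415,165)} 
def proj(X):
    p=c['R']@X+np.ravel(c['t']);r=np.hypot(p[0],p[1]);th=np.arctan2(r,p[2]);K=c['mtx'];return np.array([K[0,2]+K[0,0]*th*p[0]/r,K[1,2]+K[1,1]*th*p[1]/r])
def model(q,s,side):
    z,pit,dx,along,half=q
    a=np.array([np.cos(np.radians(76)),np.sin(np.radians(76)),0]);l=np.array([-a[1],a[0],0])
    f=a*np.cos(pit)+np.array([0,0,1])*np.sin(pit);u=np.array([0,0,1])*np.cos(pit)-a*np.sin(pit)
    g=np.array([.4112,-.2904,z])+along*a+dx*l
    return proj(g+f*(s-.09)+u*.013+l*half*side)
r=least_squares(lambda q:np.concatenate([(model(q,*k)-v) for k,v in obs.items()]+[[(q[4]-.037)*2000,(q[3])*1000]]),[.063,.1,0,0,.037]);print('z,pitch,dx,along,half',r.x,np.degrees(r.x[1]),r.fun.round(1))
```

```text
cam [ 0.42709013 -0.22215486  0.19922023]
side bow:
0.0 [ 0.3923 -0.3684]
0.01 [ 0.3918 -0.3746]
0.02 [ 0.3913 -0.3809]
0.03 [ 0.3908 -0.3872]
0.04 [ 0.3904 -0.3935]
0.05 [ 0.3899 -0.3997]
0.06 [ 0.3894 -0.406 ]
z,pitch,dx,along,half [0.0395315  0.53318142 0.00132396 0.00664946 0.03815651] 30.549045265724068 [ 1.2  0.9 -2.7 -2.  -0.4  1.3  2.7  3.   2.3  6.6]
```

The pitch is about 24°. At the light 6 N grip only the pads' front edges hold, ahead of the tongs' centre of mass. I'll set them flat again, regrip 6 mm further back and squeeze more, with the jaws still wider than the bun.

Emit:
drive_tool:
  deltas:
    - {"hand": 0.59,"offset": [0,0,-1.5],"angular": [0,0,0]}
    - {"hand": 0.59,"offset": [0,0,-3],"angular": [0,0,0]}
    - {"hand": 0.59,"offset": [0,0,-4],"angular": [0,0,0]}
    - {"hand": 0.59,"offset": [0,0,-4.6],"angular": [0,0,0]}
    - {"hand": 0.64,"offset": [0,0,-4.8],"angular": [0,0,0]}
    - {"hand": 0.8,"offset": [0,0,-4.8],"angular": [0,0,0]}
    - {"hand": 0.8,"offset": [0,0,-4.8],"angular": [0,0,0]}

```text
time: 23.98
tool_pos: [0.4121, -0.2911, -0.0135]
tcp_rot: [2.467, 1.943, 0.0]
wrist_force: [0.2, -0.2, -0.6]
width: 0.799
```

Run:
```python
from h import *
s=bot.read_state();print(s['tool_pos'],s['width'],s['wrist_force']);snap('wrist','w12');match('w10','w12',[(225,25,32,75),(394,25,32,75)])
asc('w12',190,460,10,220,3,12)
```

```text
[ 0.41208852 -0.29110308 -0.0135298 ] 0.7994546423513463 [ 0.21062573 -0.24881161 -0.55154399]
w10 (225, 25) -> 0.97 (216, 23) scale 1.0
w10 (394, 25) -> 0.97 (404, 23) scale 1.0
 10 ......................................................................................####
 22 ........................................................................................##
 34 ...........#####..........................................................####...........#
 46 ...........######........................................................######...........
 58 ...........#######......................................................#######...........
 70 ...........#######......................................................######............
 82 ...........#######.....................................................#######............
 94 ............#######....................................................#######............
106 ............#######...................................................#######............#
118 .............######...................................................#######............#
130 .............#######.................................................#######..............
142 ..............######.................................................######...............
154 ...............#######.............................................#######................
166 .................#######.........................................############.............
178 ...................#######.....................................###############............
190 .....................######...................................######..########............
202 ......................####...................................######...#########...........
214 ......................######.................................#####.....########...........
```

Emit:
drive_tool:
  deltas:
    - {"hand": 0.8,"offset": [-0.15,-0.6,0],"angular": [0,0,0]}
    - {"hand": 0.75,"offset": [-0.15,-0.6,-0.2],"angular": [0,0,0]}
    - {"hand": 0.68,"offset": [-0.15,-0.6,-0.2],"angular": [0,0,0]}
    - {"hand": 0.64,"offset": [-0.15,-0.6,-0.2],"angular": [0,0,0]}
    - {"hand": 0.6,"offset": [-0.15,-0.6,-0.15],"angular": [0,0,0]}
    - {"hand": 0.57,"offset": [-0.15,-0.6,-0.1],"angular": [0,0,0]}
    - {"hand": 0.57,"offset": [-0.15,-0.6,-0.1],"angular": [0,0,0]}
    - {"hand": 0.57,"offset": [-0.15,-0.6,-0.1],"angular": [0,0,0]}
  force: 30

```text
time: 25.02
tool_pos: [0.4103, -0.2968, -0.0148]
tcp_rot: [2.467, 1.944, 0.0]
wrist_force: [0.1, 0.3, 5.3]
width: 0.572
```

Run:
```python
from h import *
s=bot.read_state();print(s['tool_pos'],s['width'],s['wrist_force']);snap('wrist','w13');match('w10','w13',[(225,25,32,75),(394,25,32,75)])
```

```text
[ 0.41032353 -0.29684155 -0.01482247] 0.5722758495882689 [0.1060547  0.33448483 5.31868364]
w10 (225, 25) -> 0.97 (230, 9) scale 1.0
w10 (394, 25) -> 0.96 (387, 8) scale 1.0
```

Emit:
drive_tool:
  deltas:
    - {"hand": 0.57,"offset": [0,0,0.5],"angular": [0,0,0]}
    - {"hand": 0.57,"offset": [0,0,1.5],"angular": [0,0,0]}
    - {"hand": 0.57,"offset": [0,0,2.5],"angular": [0,0,0]}
    - {"hand": 0.57,"offset": [0,0,3.5],"angular": [0,0,0]}
    - {"hand": 0.57,"offset": [0,0,4.5],"angular": [0,0,0]}
    - {"hand": 0.57,"offset": [0,0,4.5],"angular": [0,0,0]}
    - {"hand": 0.57,"offset": [0,0,4.5],"angular": [0,0,0]}

```text
time: 25.95
tool_pos: [0.4099, -0.2965, 0.0298]
tcp_rot: [-2.468, -1.944, 0.0]
wrist_force: [-0.3, 0.3, -0.9]
width: 0.57
```

Run:
```python
from h import *
s=bot.read_state();print(s['tool_pos'],s['width'],s['wrist_force']);snap('wrist','w14');match('w13','w14',[(225,25,32,75),(394,25,32,75)])
asc('w14',190,460,0,220,3,12);snap('side','side4')
```

```text
[ 0.4099119  -0.2965398   0.02982777] 0.570305000234203 [-0.33951588  0.26023699 -0.93685548]
w13 (225, 25) -> 0.98 (224, 24) scale 1.0
w13 (394, 25) -> 0.92 (397, 21) scale 0.75
  0 ............................................................................##############
 12 .................##...................................................#......#############
 24 ................#####...............................................#####.....############
 36 ...............#######.............................................######.......##########
 48 ................######.............................................######........#########
 60 ................######.............................................######.........########
 72 ................######.............................................######..........#######
 84 ................######............................................#######...........######
 96 ................#######...........................................######.............#####
108 .................######.......................................
[... 183 characters left out ...]
..........######...........########
144 ....................######.....................................######.............########
156 ......................######..................................#########...........########
168 .......................######...............................############...........######.
180 .........................#####.............................#####..######...........#######
192 .........................#####.............................#####...######..........#######
204 .........................#####...................######....#####...#######.........#######
216 ..........................###.#...................######..######....######..........######
```

The tongs are now held level and stable: the jaw image is unchanged by the lift and the tool carries about -0.9 N. With the cover off, I'll measure the glazed bun and the tongs' tips.

Run:
```python
from h import *
from scipy.optimize import least_squares
for n,(x0,x1,y0,y1) in dict(top3=(310,350,180,225),side3=(300,350,190,240)).items():
    c=cv2.imread(f'pics/{n}.png')[y0:y1,x0:x1];m=(c.max(2)<85).astype(np.uint8)
    k,l,s,cc=cv2.connectedComponentsWithStats(m)
    for i in range(1,k):
        if s[i,4]>25: print(n,cc[i]+[x0,y0],s[i],at(n,*(cc[i]+[x0,y0]),.085))
c=cv2.imread('pics/top3.png');
# white plate ellipse
h=cv2.cvtColor(c,cv2.COLOR_BGR2HSV)[160:240,270:350];m=((h[...,1]<40)&(h[...,2]>190)).astype(np.uint8)
# plain buns: orange blobs
m2=cv2.inRange(h,(5,110,120),(22,255,255));k,l,s,cc=cv2.connectedComponentsWithStats(m2)
for i in range(1,k):
    if 80<s[i,4]<400: print('plain',cc[i]+[270,160],s[i],at('top3',*(cc[i]+[270,160]),.085))
# tip end in w14
for p in((241,13),(400,13)): print('tipend',at('w14',*p,.0706,True))
a,b=at('w14',241,13,.0706,True),at('w14',400,13,.0706,True);m=(a+b)/2;T=np.array(bot.read_state()['tool_pos']);d=(m-T)[:2];print('ahead',np.linalg.norm(d),np.degrees(np.arctan2(d[1],d[0])),'spread',np.linalg.norm(a-b))
```

```text
top3 [328.13586957 203.03804348] [ 11  16  15  15 184] [ 0.55699368 -0.03444507  0.085     ]
side3 [303.         192.53191489] [ 0  0  9  8 47] [0.52359443 0.08273903 0.085     ]
side3 [324.03157895 219.36842105] [17 24 15 10 95] [ 0.55806172 -0.0434353   0.085     ]
plain [310.41899441 180.88268156] [ 33  14  16  15 179] [0.62107611 0.01534802 0.085     ]
plain [295.29015544 204.30051813] [ 18  37  16  16 193] [0.55375769 0.05819957 0.085     ]
tipend [ 0.40388201 -0.17568389  0.0706    ]
tipend [ 0.4673445  -0.19109027  0.0706    ]
ahead 0.115892005216123 77.05862375857113 spread 0.06530577865314637
```

All three buns fit the given layout to 1–2 mm, with the glazed one at about (0.556, -0.0345). The tongs' tips are about 116 mm ahead of the TCP at 77°. I'll carry the tongs over, turning them by -77°.

Emit:
drive_tool:
  deltas:
    - {"hand": 0.57,"offset": [0,0.5,2],"angular": [0,0,0]}
    - {"hand": 0.57,"offset": [0,2,5],"angular": [0,0,0]}
    - {"hand": 0.57,"offset": [0,4,8],"angular": [0,0,0]}
    - {"hand": 0.57,"offset": [0,7,10.5],"angular": [0,0,-3]}
    - {"hand": 0.57,"offset": [0.5,10.5,11],"angular": [0,0,-10]}
    - {"hand": 0.57,"offset": [1,14,11],"angular": [0,0,-17]}
    - {"hand": 0.57,"offset": [1.5,17.5,11],"angular": [0,0,-24]}
    - {"hand": 0.57,"offset": [2,21,11],"angular": [0,0,-31]}

```text
time: 27.05
tool_pos: [0.4298, -0.0855, 0.1395]
tcp_rot: [-2.9, -1.208, 0.001]
wrist_force: [0.4, 0.6, -0.7]
width: 0.569
```

Emit:
drive_tool:
  deltas:
    - {"hand": 0.57,"offset": [0.5,2,0],"angular": [0,0,-7]}
    - {"hand": 0.57,"offset": [1.2,3.5,0],"angular": [0,0,-15]}
    - {"hand": 0.57,"offset": [2,4.5,0],"angular": [0,0,-23]}
    - {"hand": 0.57,"offset": [2.7,5.2,0],"angular": [0,0,-31]}
    - {"hand": 0.57,"offset": [3.2,5.2,0],"angular": [0,0,-38]}
    - {"hand": 0.57,"offset": [3.2,5.2,0],"angular": [0,0,-44]}
    - {"hand": 0.57,"offset": [3.2,5.2,0],"angular": [0,0,-46]}
    - {"hand": 0.57,"offset": [3.2,5.2,0],"angular": [0,0,-46]}

```text
time: 28.05
tool_pos: [0.4618, -0.0346, 0.1395]
tcp_rot: [-3.141, 0.013, 0.001]
wrist_force: [-0.3, -0.5, -1.5]
width: 0.575
```

Run:
```python
from h import *
from scipy.spatial.transform import Rotation as Ro
s=bot.read_state();print(s['tool_pos'],s['width'],s['wrist_force'],s['q']);print(Ro.from_rotvec(s['tcp_rot']).as_matrix().round(3))
snap('wrist','w15');match('w13','w15',[(225,25,32,75),(394,25,32,75)]);match('w14','w15',[(225,25,32,75),(386,25,32,75)])
c=cv2.imread('pics/w15.png')[20:200,200:440]
m=(c.max(2)<75).astype(np.uint8);k,l,st,cc=cv2.connectedComponentsWithStats(m)
for i in range(1,k):
    if st[i,4]>100: print(cc[i]+[200,20],st[i],at('w15',*(cc[i]+[200,20]),.085,True))
g=cv2.cvtColor(c,cv2.COLOR_BGR2GRAY)
for y in range(0,180,8): print(f'{y+20:3d} '+''.join(' .:-=+*#%@'[9-min(9,int(v)//26)] for v in g[y,::3]))
```

```text
[ 0.46177704 -0.03463483  0.13954649] 0.575163275250303 [-0.26303426 -0.50337469 -1.48609907] [-1.28678789e-01 -8.75961807e-02  2.11557762e+00  2.57522599e-05
  1.11424952e+00  1.45037950e+00]
[[ 1.    -0.008 -0.001]
 [-0.008 -1.     0.   ]
 [-0.001 -0.    -1.   ]]
w13 (225, 25) -> 0.79 (426, 24) scale 0.75
w13 (394, 25) -> 0.79 (398, 26) scale 0.75
w14 (225, 25) -> 0.78 (427, 33) scale 0.75
w14 (386, 25) -> 0.86 (386, 25) scale 1.0
[249.79568528  72.6713198 ] [ 43   0  15 105 788] [0.56537778 0.01712138 0.085     ]
[322.12983607  80.53278689] [  90   30   65   62 3050] [ 0.55758187 -0.03421227  0.085     ]
[392.22866894  82.96245734] [187  33  13  71 293] [ 0.55692373 -0.08393182  0.085     ]
[275.58767773 188.93364929] [ 70 151  12  29 211] [0.47978646 0.00060497 0.085     ]
[369.84146341 192.60365854] [164 159  18  21 164] [ 0.47650095 -0.06881562  0.085     ]
 20 ..........=+==*##*****#####--------------------------------+++=--##*==---------=
 28 ............==##########------------------------------------=++=*###==-:--------
 36 ............==*###--------------------------------
[... 1030 characters left out ...]
+*#**+==------------
140 .............---==***#-:------------------------------=+++++***#+==-------------
148 .............----==*###-----------------------------+++++--***#===--------------
156 ...........-------==*###=------------------------=+++++++-***#===---------------
164 ...........--------==+###+-------------------=++++++++++-**##==-----------------
172 ..:........:--------+=+###--------........-++++++++++++-*#**==------------------
180 ....::.:....---------+=+##*--------=++++++++++++++++++--###==-------------------
188 ...:::.:--:.::::.----===#@@*++++++++++++++++++++++++++-%@#*==-------------------
196 ....::.:-:..::::...::#**%@@%+++++++++++++++++++++++++=:@@@#=#=-:--:-:-::::::::--
```

The glazed bun is centred between the jaws in the wrist image: bun at column 322, jaws at about 250 and 392. I'll lower the tongs around it.

Emit:
drive_tool:
  deltas:
    - {"hand": 0.57,"offset": [0,0,-2],"angular": [0,0,0]}
    - {"hand": 0.57,"offset": [0,0,-4],"angular": [0,0,0]}
    - {"hand": 0.57,"offset": [0,0,-5.5],"angular": [0,0,0]}
    - {"hand": 0.57,"offset": [0,0,-7],"angular": [0,0,0]}
    - {"hand": 0.57,"offset": [0,0,-8],"angular": [0,0,0]}
    - {"hand": 0.57,"offset": [0,0,-8.6],"angular": [0,0,0]}
    - {"hand": 0.57,"offset": [0,0,-9],"angular": [0,0,0]}
    - {"hand": 0.57,"offset": [0,0,-9],"angular": [0,0,0]}

```text
time: 29.1
tool_pos: [0.4621, -0.0347, 0.0499]
tcp_rot: [-3.142, 0.015, 0.0]
wrist_force: [-0.1, -0.7, -0.7]
width: 0.571
```

Run:
```python
from h import *
s=bot.read_state();print(s['tool_pos'],s['width'],s['wrist_force'])
snap('wrist','w16')
c=cv2.imread('pics/w16.png')[10:200,200:440];g=cv2.cvtColor(c,cv2.COLOR_BGR2GRAY)
for y in range(0,190,8): print(f'{y+10:3d} '+''.join(' .:-=+*#%@'[9-min(9,int(v)//26)] for v in g[y,::3]))
```

```text
[ 0.46209509 -0.0346631   0.04985863] 0.570802208183521 [-0.11460922 -0.66903637 -0.69948162]
 10 .:------------=-----------------=#@@@@@@@%@@@@@@%+-------------------:--=-------
 18 ------------==*##------------%@@%@@%@@@@@@--@@@@@@@@@------------##*==----------
 26 ------------==###*--------%@@@@@%@@@@@@@@@@%@%@%@@%@@@@#--------*###==---=------
 34 ------------==####-------@%@@%@%%@@@@%@%%@%%%@@%#@@@@@@@@-------###*==----=-----
 42 ------------==##%#=----+@@@@@@@=+@@@%%%%%%%%%%@@@@@@@@@@@@#-----#%#*==----=-----
 50 ------------==*###+----%@@@@@@%@@%%#-*%%%%%%%%%@@@@@@@@@@@%----=####==---------=
 58 ------------+=*#%#*----@%@@@@@@@@@@%%%%%%%%%@@@@@@@@@@@@@@@----+#%%*=+------=---
 66 ------------==+####----%@@@@@@@@@@%@@+-%@@@@@%@%@@%@@@@@@@%----+###+==---=----::
 74 ------------==+#%##-----@@@@@@@@@@@%%@@%%@@@@*-#@@@@@@@@@@-----*###+==---=--:::-
 82 -------------=+####------@@@@@@@@@@@@@@@@@@@@@@@@@@@@@@@@------####+==--=------:
 90 -------------==####=-------%@@@@@@@@@@@@@@@@@@@@@@@@@@%--------####===---:::::::
 98 -------------==####+---------+%@@@@@@@@@@@@@@@@@@@@%+----------####
[... 333 characters left out ...]
-=##**====----------
138 :----------....-==####--------------------------------------=##**==++++++-------
146 -----------.....-==####------------------------------------+#*#*==++++++--------
154 -----------......===####=---------------------------------+***+=++++++++--------
162 ----------.......:-==**##=-------------------------------*#*#+=+++++++++--------
170 ----------......----==*###=-----------------------------*##*+=+++++++++---------
178 ----------:...-------+=+##=--------------------------=++###+=+++++++=-----------
186 ----------------------=+#%@+----------------------=++++%@#*=++=--=--------------
194 ---------------------#==@@@#-----------------==++++++++@@@*=*-------------------
```

The jaws straddle the bun centrally and touch nothing. Closing.

Emit:
drive_tool:
  deltas:
    - {"hand": 0.54,"offset": [0,0,0],"angular": [0,0,0]}
    - {"hand": 0.51,"offset": [0,0,0],"angular": [0,0,0]}
    - {"hand": 0.48,"offset": [0,0,0],"angular": [0,0,0]}
    - {"hand": 0.45,"offset": [0,0,0],"angular": [0,0,0]}
    - {"hand": 0.42,"offset": [0,0,0],"angular": [0,0,0]}
    - {"hand": 0.38,"offset": [0,0,0],"angular": [0,0,0]}
    - {"hand": 0.38,"offset": [0,0,0],"angular": [0,0,0]}
    - {"hand": 0.38,"offset": [0,0,0],"angular": [0,0,0]}
  force: 30

```text
time: 30.15
tool_pos: [0.4622, -0.0347, 0.05]
tcp_rot: [3.141, -0.015, 0.0]
wrist_force: [0.7, -0.6, -0.7]
width: 0.475
```

Run:
```python
from h import *
s=bot.read_state();print(s['tool_pos'],s['width'],s['wrist_force'])
snap('wrist','w17')
c=cv2.imread('pics/w17.png')[10:200,200:440];g=cv2.cvtColor(c,cv2.COLOR_BGR2GRAY)
for y in range(0,190,12): print(f'{y+10:3d} '+''.join(' .:-=+*#%@'[9-min(9,int(v)//26)] for v in g[y,::3]))
```

```text
[ 0.46221913 -0.0347042   0.04995852] 0.47491121968784694 [ 0.73123624 -0.591529   -0.6534541 ]
 10 .:-----------------++----------=#@@@@@@@@@@@@@@#=---------==------------=-------
 22 ------------------==##+---#@@@@@@%@@@@@%@@@@@@@@@@@@@=---##==------------=------
 34 -----------------==+###=@@@@@@%@%@@@%%%@@@@%%@%%@@@@@@@%+##+==------------=-----
 46 ------------------=+##@@@@@@@@@%%@%%%%%%%%%%%@@@@@@@%@@@@%#*=+------------------
 58 ------------------==#%@@@@@@@%@@@@@@@%%%%%%@@%@@@@@@@@@@@@%*==-----------=--=---
 70 ------------------==##%@@@@@@@@@@%%@#%@@@@@@##@@@@@@@@@@@##*==-----------=----::
 82 ------------------==####@@@@@@@@@@@@@@@@@@@@@@@@@@@@@@@%-###==----------=-------
 94 ------------------==##%*---@@@@@@@@@@@@@@@@@@@@@@@@@#----%%#==---------=--:-::-:
106 ------------------==*###--------=#%@@@@@@@@@@%#----------###==--------=---------
118 ------------------==+###---------------------------------###==------=-----------
130 ------------.------+=+###-------------------------------*#*+==----=--=----------
142 :----------......---===###=----------------------------###===--=++++++++--------
154 -----------......-----==+###-------------------------=##*=+--=++++++++++--------
166 ----------.......:------==*##+----------------------*##+=+++++++++++++++--------
178 ------------..-----------==+##----------------------##==+++++++++++-------------
190 -------------------------+=+@@%-----------------=++%@*=++++++-------------------
```

The fingers stopped at 0.475, which is 40 mm, matching the 41 mm given for jaws on a bun. The jaws sit parallel on it. I'll firm up the grip and lift.

Emit:
drive_tool:
  deltas:
    - {"hand": 0.38,"offset": [0,0,0],"angular": [0,0,0]}
    - {"hand": 0.38,"offset": [0,0,0],"angular": [0,0,0]}
    - {"hand": 0.38,"offset": [0,0,0.5],"angular": [0,0,0]}
    - {"hand": 0.38,"offset": [0,0,1.5],"angular": [0,0,0]}
    - {"hand": 0.38,"offset": [0,0,3],"angular": [0,0,0]}
    - {"hand": 0.38,"offset": [0,0,4.5],"angular": [0,0,0]}
    - {"hand": 0.38,"offset": [0,0,4.5],"angular": [0,0,0]}
  force: 45

```text
time: 31.08
tool_pos: [0.4639, -0.0349, 0.0972]
tcp_rot: [3.141, -0.015, 0.007]
wrist_force: [0.8, -0.3, -1.2]
width: 0.463
```

Run:
```python
from h import *
s=bot.read_state();print(s['tool_pos'],s['width'],s['wrist_force'])
snap('wrist','w18');match('w17','w18',[(275,30,100,70),(250,20,30,80),(365,20,30,80)])
```

```text
[ 0.46392317 -0.03488537  0.09718534] 0.4627380865626934 [ 0.79342397 -0.34096893 -1.19740288]
w17 (275, 30) -> 0.97 (275, 30) scale 1.0
w17 (250, 20) -> 0.99 (251, 21) scale 1.0
w17 (365, 20) -> 0.99 (364, 21) scale 1.0
```

The bun moves rigidly with the tongs. I'll lift the rest of the way, 13 cm in all.

Emit:
drive_tool:
  deltas:
    - {"hand": 0.38,"offset": [0,0,1],"angular": [0,0,0]}
    - {"hand": 0.38,"offset": [0,0,2.5],"angular": [0,0,0]}
    - {"hand": 0.38,"offset": [0,0,4.5],"angular": [0,0,0]}
    - {"hand": 0.38,"offset": [0,0,6.5],"angular": [0,0,0]}
    - {"hand": 0.38,"offset": [0,0,8],"angular": [0,0,0]}
    - {"hand": 0.38,"offset": [0,0,8.5],"angular": [0,0,0]}
    - {"hand": 0.38,"offset": [0,0,8.5],"angular": [0,0,0]}
    - {"hand": 0.38,"offset": [0,0,8.5],"angular": [0,0,0]}

```text
time: 32.12
tool_pos: [0.4614, -0.0346, 0.179]
tcp_rot: [-3.141, 0.015, 0.002]
wrist_force: [0.1, -0.2, -1.3]
width: 0.463
```

Emit:
drive_tool:
  deltas:
    - {"hand": 0.38,"offset": [0,0,0],"angular": [0,0,0]}
    - {"hand": 0.38,"offset": [0,0,0],"angular": [0,0,0]}
    - {"hand": 0.38,"offset": [0,0,0],"angular": [0,0,0]}
    - {"hand": 0.38,"offset": [0,0,0],"angular": [0,0,0]}

```text
time: 32.62
tool_pos: [0.462, -0.0347, 0.1798]
tcp_rot: [-3.142, 0.015, 0.0]
wrist_force: [0.4, -1.3, -1.4]
width: 0.463
```

Run:
```python
from h import *
s=bot.read_state();print(s['tool_pos'],s['width'],s['wrist_force'],abs(s['joint_vel']).max())
snap('wrist','w19');match('w17','w19',[(275,30,100,70),(250,20,30,80),(365,20,30,80)])
snap('top','top9');snap('side','side9')
for n in('top3','top9'):
    c=cv2.imread(f'pics/{n}.png');h=cv2.cvtColor(c,cv2.COLOR_BGR2HSV)[160:240,270:350];m2=cv2.inRange(h,(5,110,120),(22,255,255));k,l,t,cc=cv2.connectedComponentsWithStats(m2)
    for i in range(1,k):
        if 80<t[i,4]<400: print(n,'plain',cc[i]+[270,160],t[i])
a,b=[cv2.imread(f'pics/{n}.png') for n in('top3','top9')]
for nm,(x,y,X,Y) in dict(cover=(210,165,280,230),clips=(222,145,258,172),tape=(185,140,226,175),marker=(265,258,315,275),staples=(183,253,215,276)).items(): print(nm,(cv2.absdiff(a,b)[y:Y,x:X].max(2)>40).sum())
```

```text
[ 0.46202755 -0.03466977  0.17981001] 0.4631233676041838 [ 0.44975565 -1.26461251 -1.38058927] 0.0011151832215243887
w17 (275, 30) -> 0.97 (275, 30) scale 1.0
w17 (250, 20) -> 0.93 (251, 20) scale 1.0
w17 (365, 20) -> 0.95 (364, 21) scale 1.0
top3 plain [310.41899441 180.88268156] [ 33  14  16  15 179]
top3 plain [295.29015544 204.30051813] [ 18  37  16  16 193]
top9 plain [309.95364238 179.92715232] [ 33  14  15  13 151]
top9 plain [294.41420118 204.21301775] [ 18  37  14  16 169]
cover 0
clips 0
tape 0
marker 301
staples 0
```

```bash
python3 -c "
from workcell import bot
print(bot.finish_job());s=bot.read_state();print(s['time'],s['tool_pos'],s['width'])"
```

```text
the job is handed in; nothing more can be done
None
the job is handed in; nothing more can be done
```

The job is handed in. The glazed bun is held in the squeezed tongs, its underside about 13 cm above the stand's plate, and the cover stands on the counter about 0.21 m to the left of the stand. It took 32.6 s of the 64 s; the hand-in reported no verdict.

**Went wrong on the way**
- **Fingertips:** they sit about 25 mm higher than the stated TCP. I gripped the knob high at first and closed above the tongs several times before lowering the tool.
- **First tongs lift:** the tongs tipped about 24° nose-up. I set them flat and regripped 6 mm further back with more squeeze; after that they stayed level.

**Last checks**
- **Grip:** the fingers stopped 39–40 mm apart, close to the 41 mm expected on a bun.
- **Bun:** it and both jaws stayed within a pixel of their places in the wrist image during the lift. The measured load was about 1.4 N and the arm was at rest.
- **Plain buns:** within about a pixel (about 3 mm) of where they were before, partly hidden by the arm.
- **Cover, clips, tape and staples:** unchanged in the top view from before the bun was lifted.

**Not confirmed:** the image patch around the marker did change. I put that down to the arm or its shadow, because nothing low passed near it, but I did not check it separately. I did not measure the forces on the bun or sleeves directly.

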